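# Fill the bench dog rack in order

## Task

The small rack on the workbench has three pockets marked with one, two and three dots, to be filled in that order; the one-dot pocket already has its bench dog. Put the two loose wooden bench dogs in as well, either one first: fill the two-dot pocket first, then the three-dot pocket, so that each dog stands upright on its head on the pocket floor, and let go.

Things in the scene. Friction and masses are not known exactly. Their poses are not given: they have to be found in the camera images.
- dog_1_center (a point): one of the two loose beech bench dogs (identical; either may go in either pocket): a turned wooden pin 65 mm tall, standing upright on its round head. Head 28 mm diameter, lowest 20 mm; above it a plain round stem 18 mm in diameter, 45 mm long. This point is the centre of the dog, half-way up, 32.5 mm above its foot; z points up the stem. About 50 g
- dog_2_center (a point): one of the two loose beech bench dogs (identical; either may go in either pocket): a turned wooden pin 65 mm tall, standing upright on its round head. Head 28 mm diameter, lowest 20 mm; above it a plain round stem 18 mm in diameter, 45 mm long. This point is the centre of the dog, half-way up, 32.5 mm above its foot; z points up the stem. About 50 g
- pocket_2 (a point): empty pocket in the block with two black dots: centre of its flat floor, 12 mm above the bench. x points away from the dots, y to the left along the row, z up. Square, 46 mm wide (sides along x, y), 20 mm deep, open on top; a seated dog's centre is 32.5 mm above this point. Fixed pale wood block, 92 mm along x, 70 mm along y, top 32 mm above the bench; 11 mm dots on its top, 41 mm from this point towards -x
- pocket_3 (a point): the same for the block with three black dots: a block, pocket and point of the same sizes and axes as pocket_2. The three blocks stand in one row, 74 mm from centre to centre, in any order, between end cheeks as high as the blocks. The one-dot block holds a dog already, fixed, its top 77 mm above the bench
Things that resemble listed ones, but are neither listed nor needed, are in the scene too. What is shaped like the part that bears dog_1_center but black is not meant.

How it is judged:
On the way, in this order (a step that is already met when the one before it is completed fails the run):
1. one loose dog stands upright, released, on the floor of the two-dot pocket while the three-dot pocket is still empty (((horizontal distance between dog_1_center and pocket_2 below 0.017 m and z of dog_1_center in the frame of pocket_2 between 0.027 and 0.038 m and angle between dog_1_center's own z axis and vertical below 0.175 rad and contact force between dog_1 and the fingers below 0.1 N and linear speed of dog_1 below 0.02 m/s and horizontal distance between dog_2_center and pocket_3 above 0.045 m) or (horizontal distance between dog_2_center and pocket_2 below 0.017 m and z of dog_2_center in the frame of pocket_2 between 0.027 and 0.038 m and angle between dog_2_center's own z axis and vertical below 0.175 rad and contact force between dog_2 and the fingers below 0.1 N and linear speed of dog_2 below 0.02 m/s and horizontal distance between dog_1_center and pocket_3 above 0.045 m))), for 0.2 s.
2. the other dog stands upright on the floor of the three-dot pocket (((horizontal distance between dog_1_center and pocket_2 below 0.017 m and z of dog_1_center in the frame of pocket_2 between 0.027 and 0.038 m and angle between each of dog_1_center, dog_2_center's own z axis and vertical below 0.175 rad and horizontal distance between dog_2_center and pocket_3 below 0.017 m and z of dog_2_center in the frame of pocket_3 between 0.027 and 0.038 m) or (horizontal distance between dog_2_center and pocket_2 below 0.017 m and z of dog_2_center in the frame of pocket_2 between 0.027 and 0.038 m and angle between each of dog_2_center, dog_1_center's own z axis and vertical below 0.175 rad and horizontal distance between dog_1_center and pocket_3 below 0.017 m and z of dog_1_center in the frame of pocket_3 between 0.027 and 0.038 m))), for 0.2 s.
At the end, for the whole second after the job is handed in: One loose dog stands in the two-dot pocket and the other in the three-dot pocket: each upright within 10 degrees, head down on the pocket floor (its centre 27 to 38 mm above the floor, within 17 mm of the pocket's centre sideways), released and at rest (((horizontal distance between dog_1_center and pocket_2 below 0.017 m and z of dog_1_center in the frame of pocket_2 between 0.027 and 0.038 m and angle between each of dog_1_center, dog_2_center's own z axis and vertical below 0.175 rad and horizontal distance between dog_2_center and pocket_3 below 0.017 m and z of dog_2_center in the frame of pocket_3 between 0.027 and 0.038 m and contact force between each of dog_1, dog_2 and the fingers below 0.1 N and linear speed of each of dog_1, dog_2 below 0.02 m/s) or (horizontal distance between dog_2_center and pocket_2 below 0.017 m and z of dog_2_center in the frame of pocket_2 between 0.027 and 0.038 m and angle between each of dog_2_center, dog_1_center's own z axis and vertical below 0.175 rad and horizontal distance between dog_1_center and pocket_3 below 0.017 m and z of dog_1_center in the frame of pocket_3 between 0.027 and 0.038 m and contact force between each of dog_2, dog_1 and the fingers below 0.1 N and linear speed of each of dog_2, dog_1 below 0.02 m/s))); the robot touches nothing.
It also fails if it takes over 45 s, if anything falls off the work surface, if the arm or the gripper's body presses on something with over 40 N, if the wrist force passes 120 N, or if a joint passes its speed limit or range.

## Robot

A 6-joint arm with a two-finger parallel gripper is mounted at the origin on the work surface; the furniture and walls round the work are solid. World frame = base frame: x ahead of the robot, y to its left, z up, the work surface at z = 0. Lengths are in m, angles in rad, forces in N, time in s.
With the tool pointing down it reaches from about 0.35 to 0.875 m from the base axis. Payload 4.2 kg.
Tool frame: the origin (TCP) lies midway between the tips of the shut fingers; the grasp point (between the pads) lies 19 mm behind it; z points along the fingers, x is the direction in which the jaws open and shut, and the axes are right-handed (so a half turn about z gives the same grasp; the last joint's range is limited). The gripper opens to 85 mm and grips with 20 to 120 N. Pads are 22 mm wide; open, the fingers measure 114 mm over their backs; the gripper's body (76 mm by 85 mm) begins 54 mm behind the grasp point. The pads swing forward as they close: fully open they stand 13 mm farther back than shut.
Start: joints at [1.6, 0.385, 0.008, 0, -1.194, -0.259], TCP at [0.142, 0.609, 0.231] pointing down, gripper open.
Joint ranges: [-3.14, 3.14], [-1.21, 2.06], [-1.07, 1.41], [-3.16, 2.05], [-2.99, -0.16], [-3.1, 3.1]. Speed limits (rad/s): [2.79, 2.79, 3.14, 3.14, 3.14, 3.14].

## Interface

Orientations are given as a unit quaternion [w, x, y, z].
In Python, from cell import * gives the robot as it stands.
- The arm moves only by the tool servo_tool, never from a script. Its argument "targets" is a list of rows, each an object of numbers: "ax", "ay", "az": the turn, a rotation vector about the tool's x, y, z in degrees; "dx", "dy", "dz": the shift along the tool's x, y, z in units of 30 mm (1.0 is 30 mm); "grip": the finger opening in mm, from 0 to 85.4. A call has 1 to 10 rows; each row shifts and turns the commanded pose from where the row before left it, along the tool's axes as they then stand; what a row does not reach is not made up. A row lasts 1/12 s, in which the tool goes at most 41.7 mm and 7.16 degrees, less where a joint would pass 70% of its speed; a pose out of reach is approached as far as the arm can. A call is refused whole if a number of a shift passes 1 or a number of a turn 7.16, either way. A call with a gripper value outside its range is refused whole. The fingers move at their own pace and stop on an object; "grip_force" is the grip in N (left out, the last holds). Time passes only in rows, so rows that do not move let the fingers close. It gives the time, the measured TCP pose, the force and the opening at its end, in the units of the state.
- get_state(): the state, without advancing time (a new reading comes with each control period).
- get_image(name): name is "scene" or "top" or "wrist"; returns a dict with "frame" (400x640x3 uint8, red, green, blue), "z_map" (400x640 float32, m along the optical axis (not along the pixel's ray), 0 where there is no reading), "mtx" (3x3 intrinsics, pixels), "eye" and "rotation" of the camera in the world. Camera axes: x right, y up, looking along -z (the intrinsics and any distortion apply to the point x, -y, -z); pixel columns grow to the right and rows downward; lengths in m; the calibration is good to about 2 mm. The wrist camera is an equidistant fisheye: a pixel r from the principal point sees the ray r / f radians off the axis. A picture is of the moment at which its call begins.
- finish_job(): hands the job in, once; it reports no verdict.
Trained networks look in a picture, given as the dict that the camera call returned (one of the last four; its "shot" number tells which), for a name from the list of things; names that differ only in an ending like _2 or _b are one class to them, and where a whole thing is asked for, a point or a joint stands for the part that bears it (a point fixed in the world has none). Each returns a list of dicts, best first, with "score" (0 to 1); they miss things now and then, are a little off and sometimes report something else, mostly with a low value. They report only what shows in the picture. A call takes as long as a camera call. They do not tell look-alikes from the thing itself.
- spot_in(name, picture): "location" ([row, column] in pixels, amid what is visible of it).
- place_of(name, picture): "location" ([row, column] in pixels: a listed point, or the origin of a listed thing).
The state is a dict: "time": time; "q": joint angles; "joint_velocities": joint speeds; "joint_torque": joint torques, N m; "tool_pos": TCP position; "eef_rot": TCP orientation; "force": force on the tool from outside, world axes, zero at the start; "moment": the same for the moment, N m; "gripper_width": finger opening in m.
Only numpy, scipy, OpenCV 4.12 (cv2) and the standard library are available. Lean on these libraries where they do the work, as an engineer would, in place of code of your own. Each camera call takes 0.05 s, during which the arm holds its last target.

## Working session

There is one attempt and no reset: what is moved stays moved. The work goes in short steps, Python scripts to look and compute and a tool call to move; the robot and the scene stay as the last step left them, time stands still between calls to the robot, and variables do not carry over. Pictures are saved under pics/ and viewed, and the job is handed in when it is done.

Besides the shell and the picture viewer there is one more tool, called after "Call:" by a JSON object that holds its "fn" and its "kwargs". servo_tool: Moves the arm, as the interface text tells. Its arguments: {"type":"object","properties":{"targets":{"type":"array","items":{"type":"object","properties":{"ax":{"type":"number"},"ay":{"type":"number"},"az":{"type":"number"},"dx":{"type":"number"},"dy":{"type":"number"},"dz":{"type":"number"},"grip":{"type":"number"}}}},"grip_force":{"type":"number"}},"required":["targets"]}

```bash
mkdir -p pics; ls; cat > h.py <<'E'
from cell import *
import numpy as np, cv2
def save(im,n): cv2.imwrite(f'pics/{n}.png',cv2.cvtColor(im['frame'],cv2.COLOR_RGB2BGR))
def world(im,r,c,z=None,d=None):
    K=im['mtx'];x=(c-K[0,2])/K[0,0];y=(r-K[1,2])/K[1,1]
    R=np.array(im['rotation']);
    if R.size==4:
        from scipy.spatial.transform import Rotation as Ro
        R=Ro.from_quat(np.roll(R,-1)).as_matrix()
    ray=R@np.array([x,-y,-1.]);e=np.array(im['eye'])
    if z is not None: return e+ray*(z-e[2])/ray[2]
    if d is None: d=float(im['z_map'][int(round(r)),int(round(c))])
    return e+ray*d
E
python3 - <<'E'
from h import *
print(get_state())
for n in ('top','scene'):
    im=get_image(n); save(im,n+'0'); np.savez(n+'0',**im)
    print(n,im['mtx'],im['eye'],im['rotation'],im.keys())
    for nm in ('dog_1_center','pocket_2'):
        for p in place_of(nm,im): print(nm,p['score'],np.round(p['location'],1),np.round(world(im,*p['location']),3))
E
```

```text
pics
{'time': 0.0, 'q': array([ 1.59962210e+00,  3.85552495e-01,  6.61889181e-03, -5.21681082e-04,
       -1.19403858e+00, -2.58556200e-01]), 'joint_velocities': array([-0.00023859, -0.00213866, -0.00048463,  0.00074072,  0.00046019,
        0.00093898]), 'joint_torque': array([-2.70071387e-04, -3.92284191e+01,  1.88407284e+01,  4.18643430e+00,
       -4.69420978e-03, -2.85169712e-06]), 'tool_pos': array([0.14219122, 0.60799215, 0.23021798]), 'eef_rot': array([-8.45408171e-04, -6.21327853e-01,  7.83549907e-01, -7.26395568e-04]), 'force': array([ 0.24953465,  0.01636063, -0.61616729]), 'moment': array([ 0.00302034, -0.01466161, -0.02932473]), 'gripper_width': 0.08537596733503865}
top [[497.34461538   0.         316.79189058]
 [  0.         497.34461538 204.11956725]
 [  0.           0.           1.        ]] [ 0.45747583 -0.12029713  0.96061185] [ 0.7152337   0.04108506 -0.03400642 -0.69684743] dict_keys(['frame', 'z_map', 'mtx', 'eye', 'rotation', 'shot'])
dog_1_center 0.73 [261.6 225.3] [0.445 0.052 0.062]
dog_1_center 0.61 [260.6 258.9] [ 0.448 -0.009  0.063]
dog_1_center 0.6 [240.6 288.5] [ 0.486 -0.061  0.061]
pocket_2 0.97 [177.  272.7] [ 0.609 -0.023  0.01 ]
pocket_2 0.86 [178.2 232.9] [0.606 0.055 0.007]
scene [[399.31789814   0.         323.19561516]
 [  0.         399.31789814 194.82233874]
 [  0.           0.           1.        ]] [ 0.18236938 -0.5801582   0.62652988] [ 0.86144255  0.37812581 -0.12571132 -0.31485595] dict_keys(['frame', 'z_map', 'mtx', 'eye', 'rotation', 'shot'])
dog_1_center 0.76 [187.1 235.9] [0.441 0.052 0.045]
dog_1_center 0.57 [203.3 254.9] [ 0.448 -0.011  0.038]
dog_1_center 0.5 [211.8 286.7] [ 0.486 -0.074  0.035]
pocket_2 0.87 [179.5 317.4] [ 0.615 -0.016  0.012]
pocket_2 0.6 [172.4 294.8] [0.577 0.021 0.032]
```

View pics/top0.png

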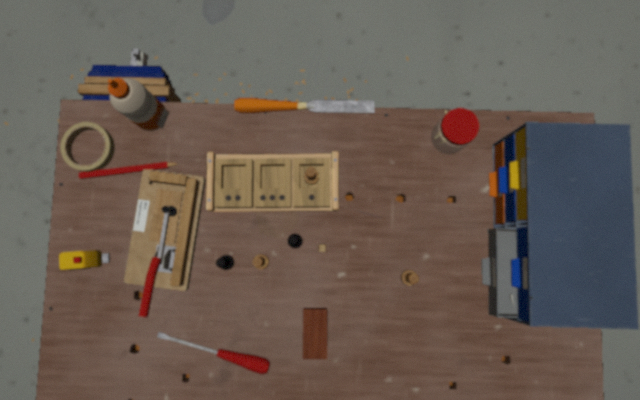

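View pics/scene0.png

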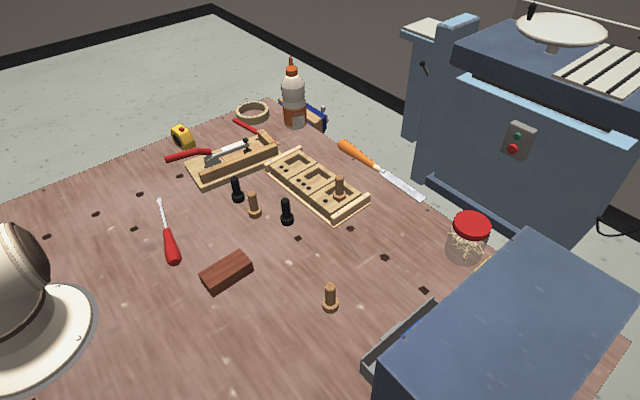

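```bash
python3 - <<'E'
import cv2
i=cv2.imread('pics/top0.png')[120:300,170:400]
cv2.imwrite('pics/top0z.png',cv2.resize(i,None,fx=3.3,fy=3.3,interpolation=cv2.INTER_CUBIC))
E
```

```text
(no output)
```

View pics/top0z.png

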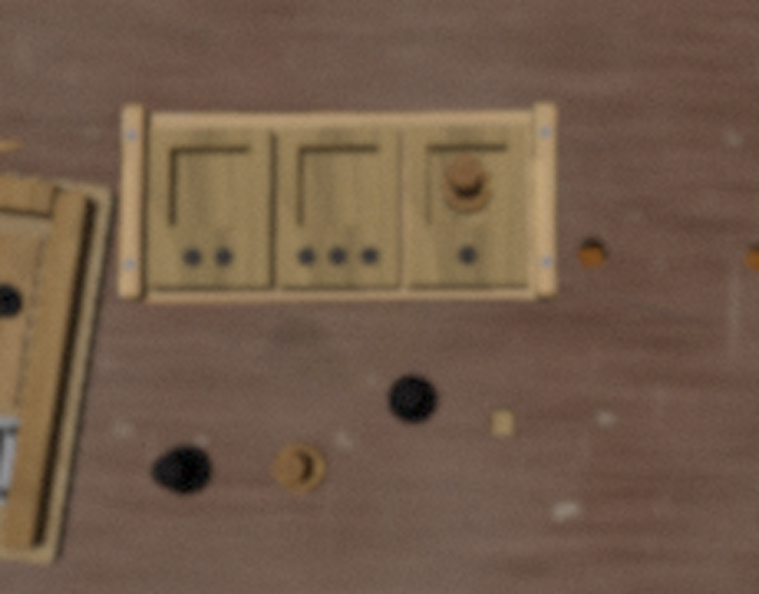

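The two-dot pocket is at the left (px 178,233) and the three-dot pocket is in the middle (177,273). The one-dot pocket at the right holds its dog. The wooden dogs are at (261,260) and (277,409); the black ones at (261,225) and (241,294) are decoys. Next I'll measure precisely.

```bash
python3 - <<'E'
from h import *
from scipy.spatial.transform import Rotation as Ro
import numpy as np
for n in('top0','scene0'):
    im=dict(np.load(n+'.npz'))
    rr,cc=np.mgrid[0:400,0:640]
    K=im['mtx'];R=Ro.from_quat(np.roll(im['rotation'],-1)).as_matrix()
    d=im['z_map'];P=np.stack([(cc-K[0,2])/K[0,0]*d,-(rr-K[1,2])/K[1,1]*d,-d],-1)@R.T+im['eye']
    ok=d>0
    for nm,(x,y) in {'A':(.45,-.012),'B':(.41,-.27),'one':(.605,-.10),'bl1':(.445,.05),'bl2':(.486,-.07)}.items():
        m=ok&(abs(P[...,0]-x)<.035)&(abs(P[...,1]-y)<.035)
        zt=.065 if nm!='one' else .077
        q=P[m&(abs(P[...,2]-zt)<.006)]
        print(n,nm,len(q),q.mean(0).round(4) if len(q) else '',(q.min(0)).round(3) if len(q) else '',q.max(0).round(3) if len(q) else '', 'max z',P[m][:,2].max().round(3))
    m=ok&(abs(P[...,0]-.61)<.08)&(abs(P[...,1]+.02)<.15)
    t=P[m&(abs(P[...,2]-.032)<.004)];print('top',len(t),cv2.minAreaRect(t[:,:2].astype(np.float32)))
    for y in(.055,-.022):
        f=P[m&(abs(P[...,1]-y)<.03)&(abs(P[...,0]-.61)<.03)&(abs(P[...,2]-.012)<.005)];print('floor',len(f),f.mean(0).round(4),cv2.minAreaRect(f[:,:2].astype(np.float32)))
    if n=='top0':
        g=cv2.cvtColor(im['frame'],cv2.COLOR_RGB2GRAY)
        b=((g<75)&m&(P[...,2]>.026)&(P[...,0]<.6)).astype(np.uint8)
        _,_,s,c=cv2.connectedComponentsWithStats(b)
        for a,(u,v) in zip(s[1:],c[1:]):
            if a[4]>6: print('dot',a[4],u.round(1),v.round(1),world(im,v,u,.032).round(4))
s=get_state();print(Ro.from_quat(np.roll(s['eef_rot'],-1)).as_matrix().round(3))
E
```

```text
top0 A 81 [ 0.4465 -0.0053  0.0639] [ 0.439 -0.014  0.059] [0.455 0.004 0.07 ] max z 0.07
top0 B 83 [ 0.4238 -0.2853  0.0635] [ 0.416 -0.294  0.059] [ 0.432 -0.277  0.068] max z 0.068
top0 one 80 [ 0.6096 -0.0972  0.0755] [ 0.601 -0.105  0.072] [ 0.619 -0.089  0.08 ] max z 0.08
top0 bl1 82 [0.4433 0.06   0.0641] [0.435 0.052 0.059] [0.451 0.068 0.068] max z 0.068
top0 bl2 80 [ 0.4869 -0.0684  0.064 ] [ 0.478 -0.076  0.059] [ 0.496 -0.06   0.069] max z 0.069
top 4341 ((0.5967470407485962, -0.01094527542591095), (0.1186423972249031, 0.27409157156944275), 2.5073745250701904)
floor 510 [0.607  0.0533 0.0119] ((0.6069154739379883, 0.053305089473724365), (0.04350551962852478, 0.04232875257730484), 1.5985283851623535)
floor 525 [ 0.609  -0.0216  0.0117] ((0.6094439029693604, -0.021487364545464516), (0.044615041464567184, 0.04313626512885094), 1.6293519735336304)
dot 101 194.5 197.3 [0.5634 0.121  0.032 ]
dot 15 311.5 196.9 [ 0.5698 -0.0993  0.032 ]
dot 14 227.7 197.5 [0.5646 0.0584 0.032 ]
dot 13 237.4 197.6 [0.5649 0.0401 0.032 ]
dot 13 262.6 197.4 [ 0.5665 -0.0074  0.032 ]
dot 12 272.0 19
[... 327 characters left out ...]
[ 0.618 -0.09   0.08 ] max z 0.08
scene0 bl1 51 [0.443  0.0577 0.0637] [0.436 0.05  0.059] [0.452 0.067 0.068] max z 0.068
scene0 bl2 58 [ 0.4874 -0.0703  0.0636] [ 0.479 -0.077  0.059] [ 0.497 -0.06   0.067] max z 0.067
top 2382 ((0.5965564846992493, -0.009885057806968689), (0.12019861489534378, 0.27779608964920044), 2.4450011253356934)
floor 117 [0.6147 0.0628 0.013 ] ((0.6130416393280029, 0.06154147535562515), (0.03657511994242668, 0.029054075479507446), 3.6827824115753174)
floor 144 [ 0.617  -0.0121  0.0128] ((0.616401731967926, -0.012851808220148087), (0.034247178584337234, 0.03340088948607445), 1.4678298234939575)
[[-0.228 -0.974 -0.   ]
 [-0.974  0.228 -0.001]
 [ 0.001 -0.    -1.   ]]
```

Call:
{"fn": "servo_tool", "kwargs": {"targets": [{"az": 6.7}, {"az": 6.7}, {"az": 6.7}, {"az": 6.7}, {"az": 6.7}, {"az": 6.7}, {"az": 6.7}], "grip_force": 30}}

```text
$.targets[0]: bad value
```

```bash
cat >> h.py <<'E'
from scipy.spatial.transform import Rotation as Ro
def go(x,y,z):
    s=get_state();R=Ro.from_quat(np.roll(s['eef_rot'],-1)).as_matrix()
    d=R.T@(np.array([x,y,z])-s['tool_pos'])/.03
    print('t',round(s['time'],2),'pos',s['tool_pos'].round(4),'w',round(s['gripper_width'],4),'F',s['force'].round(1),'units',d.round(2))
    print(R.round(3).tolist(), 'q',s['q'].round(2))
E
python3 -c "
from h import *
go(.4465,-.006,.15)"
```

```text
t 0.3 pos [0.1423 0.6084 0.231 ] w 0.0856 F [-0.6  0.5  0.5] units [ 17.63 -14.54   2.71]
[[-0.228, -0.974, -0.0], [-0.974, 0.228, -0.001], [0.001, -0.0, -1.0]] q [ 1.6   0.38  0.01 -0.   -1.19 -0.26]
```

Call:
{"fn": "servo_tool", "kwargs": {"targets": [{"ax": 0, "ay": 0, "az": 6.7, "dx": 0, "dy": 0, "dz": 0, "grip": 85}, {"ax": 0, "ay": 0, "az": 6.7, "dx": 0, "dy": 0, "dz": 0, "grip": 85}, {"ax": 0, "ay": 0, "az": 6.7, "dx": 0, "dy": 0, "dz": 0, "grip": 85}, {"ax": 0, "ay": 0, "az": 6.7, "dx": 0, "dy": 0, "dz": 0, "grip": 85}, {"ax": 0, "ay": 0, "az": 6.7, "dx": 0, "dy": 0, "dz": 0, "grip": 85}, {"ax": 0, "ay": 0, "az": 6.7, "dx": 0, "dy": 0, "dz": 0, "grip": 85}, {"ax": 0, "ay": 0, "az": 6.7, "dx": 0, "dy": 0, "dz": 0, "grip": 85}], "grip_force": 30}}

```text
time: 0.88
tool_pos: [0.1423, 0.6085, 0.2312]
eef_rot: [-0.0, -0.255, 0.967, -0.0]
force: [-0.4, 0.0, 0.6]
gripper_width: 0.0849
```

```bash
python3 -c "
from h import *
go(.4465,-.006,.15)"
```

```text
t 0.88 pos [0.1423 0.6085 0.2312] w 0.0849 F [-0.4  0.   0.6] units [  1.3  -22.82   2.71]
[[-0.869, -0.494, -0.0], [-0.494, 0.869, -0.0], [0.0, -0.0, -1.0]] q [ 1.6   0.38  0.01 -0.   -1.19 -1.08]
```

Call:
{"fn": "servo_tool", "kwargs": {"targets": [{"ax": 0, "ay": 0, "az": 0, "dx": 0.05, "dy": -0.9, "dz": 0, "grip": 85}, {"ax": 0, "ay": 0, "az": 0, "dx": 0.05, "dy": -0.9, "dz": 0, "grip": 85}, {"ax": 0, "ay": 0, "az": 0, "dx": 0.05, "dy": -0.9, "dz": 0, "grip": 85}, {"ax": 0, "ay": 0, "az": 0, "dx": 0.05, "dy": -0.9, "dz": 0, "grip": 85}, {"ax": 0, "ay": 0, "az": 0, "dx": 0.05, "dy": -0.9, "dz": 0, "grip": 85}, {"ax": 0, "ay": 0, "az": 0, "dx": 0.05, "dy": -0.9, "dz": 0, "grip": 85}, {"ax": 0, "ay": 0, "az": 0, "dx": 0.05, "dy": -0.9, "dz": 0, "grip": 85}, {"ax": 0, "ay": 0, "az": 0, "dx": 0.05, "dy": -0.9, "dz": 0, "grip": 85}, {"ax": 0, "ay": 0, "az": 0, "dx": 0.05, "dy": -0.9, "dz": 0, "grip": 85}, {"ax": 0, "ay": 0, "az": 0, "dx": 0.05, "dy": -0.9, "dz": 0, "grip": 85}]}}

```text
time: 1.72
tool_pos: [0.2644, 0.3657, 0.2314]
eef_rot: [0.0, -0.258, 0.966, 0.0]
force: [-0.3, 0.3, 0.3]
gripper_width: 0.085
```

Call:
{"fn": "servo_tool", "kwargs": {"targets": [{"ax": 0, "ay": 0, "az": 0, "dx": 0.05, "dy": -0.9, "dz": 0, "grip": 85}, {"ax": 0, "ay": 0, "az": 0, "dx": 0.05, "dy": -0.9, "dz": 0, "grip": 85}, {"ax": 0, "ay": 0, "az": 0, "dx": 0.05, "dy": -0.9, "dz": 0, "grip": 85}, {"ax": 0, "ay": 0, "az": 0, "dx": 0.05, "dy": -0.9, "dz": 0, "grip": 85}, {"ax": 0, "ay": 0, "az": 0, "dx": 0.05, "dy": -0.9, "dz": 0, "grip": 85}, {"ax": 0, "ay": 0, "az": 0, "dx": 0.05, "dy": -0.9, "dz": 0, "grip": 85}, {"ax": 0, "ay": 0, "az": 0, "dx": 0.05, "dy": -0.9, "dz": 0, "grip": 85}, {"ax": 0, "ay": 0, "az": 0, "dx": 0.05, "dy": -0.9, "dz": 0, "grip": 85}, {"ax": 0, "ay": 0, "az": 0, "dx": 0.05, "dy": -0.9, "dz": 0, "grip": 85}, {"ax": 0, "ay": 0, "az": 0, "dx": 0.05, "dy": -0.9, "dz": 0, "grip": 85}]}}

```text
time: 2.55
tool_pos: [0.3861, 0.1244, 0.2316]
eef_rot: [0.0, -0.258, 0.966, 0.0]
force: [0.4, 0.4, -0.5]
gripper_width: 0.0849
```

```bash
python3 -c "
from h import *
go(.4465,-.006,.11)"
```

```text
t 2.55 pos [0.3861 0.1244 0.2316] w 0.0849 F [ 0.4  0.4 -0.5] units [ 0.43 -4.77  4.05]
[[-0.866, -0.499, 0.001], [-0.499, 0.866, 0.001], [-0.001, 0.0, -1.0]] q [ 0.72 -0.   -0.49 -0.   -1.09 -0.19]
```

Call:
{"fn": "servo_tool", "kwargs": {"targets": [{"ax": 0, "ay": 0, "az": 0, "dx": 0.08, "dy": -0.8, "dz": 0.6, "grip": 85}, {"ax": 0, "ay": 0, "az": 0, "dx": 0.07, "dy": -0.8, "dz": 0.7, "grip": 85}, {"ax": 0, "ay": 0, "az": 0, "dx": 0.07, "dy": -0.8, "dz": 0.7, "grip": 85}, {"ax": 0, "ay": 0, "az": 0, "dx": 0.07, "dy": -0.8, "dz": 0.7, "grip": 85}, {"ax": 0, "ay": 0, "az": 0, "dx": 0.07, "dy": -0.8, "dz": 0.7, "grip": 85}, {"ax": 0, "ay": 0, "az": 0, "dx": 0.07, "dy": -0.77, "dz": 0.65, "grip": 85}, {"ax": 0, "ay": 0, "az": 0, "dx": 0, "dy": 0, "dz": 0, "grip": 85}, {"ax": 0, "ay": 0, "az": 0, "dx": 0, "dy": 0, "dz": 0, "grip": 85}]}}

```text
time: 3.22
tool_pos: [0.4456, -0.0059, 0.1088]
eef_rot: [-0.001, -0.257, 0.966, -0.0]
force: [0.2, 0.4, 0.6]
gripper_width: 0.0849
```

```bash
python3 -c "
from h import *
go(.4465,-.006,.029)
im=get_image('wrist');save(im,'w1')"
```

```text
t 3.22 pos [ 0.4456 -0.0059  0.1088] w 0.0849 F [0.2 0.4 0.6] units [-0.03 -0.02  2.66]
[[-0.868, -0.497, -0.003], [-0.497, 0.868, -0.001], [0.003, 0.0, -1.0]] q [ 0.35  0.22 -0.58  0.   -0.77  0.17]
```

View pics/w1.png

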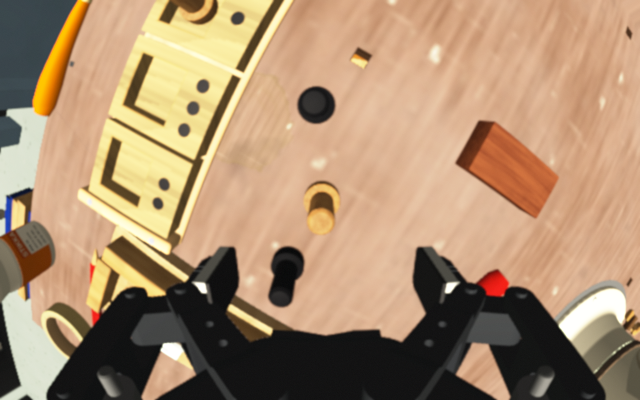

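```bash
cat >> h.py <<'E'
def wworld(im,r,c,z=None):
    K=im['mtx'];u=(c-K[0,2]);v=(r-K[1,2]);rr=np.hypot(u,v);th=rr/K[0,0]
    k=np.tan(th)/max(rr,1e-9)
    R=Ro.from_quat(np.roll(im['rotation'],-1)).as_matrix();e=np.array(im['eye'])
    ray=R@np.array([u*k,-v*k,-1.])
    d=(z-e[2])/ray[2] if z is not None else float(im['z_map'][int(r),int(c)])
    return e+ray*d
E
python3 -c "
from h import *
im=get_image('wrist');print(im['eye'],im['mtx'].round(1).tolist())
for rc in ((224,320),(104,316),(297,280)): print(wworld(im,*rc),wworld(im,*rc,z=.065))"
```

```text
[ 0.47938784 -0.06418573  0.25155468] [[309.7, 0.0, 325.5], [0.0, 309.7, 200.0], [0.0, 0.0, 1.0]]
[ 0.44828123 -0.00317084  0.06391783] [ 0.44846063 -0.00352273  0.065     ]
[ 0.4877451  -0.0675904   0.06435443] [ 0.48771628 -0.06757866  0.065     ]
[0.4454722  0.06042388 0.0639264 ] [0.44566626 0.05971087 0.065     ]
```

Call:
{"fn": "servo_tool", "kwargs": {"targets": [{"ax": 0, "ay": 0, "az": 0, "dx": -0.05, "dy": 0, "dz": 0.6, "grip": 85}, {"ax": 0, "ay": 0, "az": 0, "dx": 0, "dy": 0, "dz": 0.8, "grip": 85}, {"ax": 0, "ay": 0, "az": 0, "dx": 0, "dy": 0, "dz": 0.8, "grip": 85}, {"ax": 0, "ay": 0, "az": 0, "dx": 0, "dy": 0, "dz": 0.46, "grip": 85}, {"ax": 0, "ay": 0, "az": 0, "dx": 0, "dy": 0, "dz": 0, "grip": 40}, {"ax": 0, "ay": 0, "az": 0, "dx": 0, "dy": 0, "dz": 0, "grip": 10}, {"ax": 0, "ay": 0, "az": 0, "dx": 0, "dy": 0, "dz": 0, "grip": 10}, {"ax": 0, "ay": 0, "az": 0, "dx": 0, "dy": 0, "dz": 0, "grip": 10}, {"ax": 0, "ay": 0, "az": 0, "dx": 0, "dy": 0, "dz": 0, "grip": 10}, {"ax": 0, "ay": 0, "az": 0, "dx": 0, "dy": 0, "dz": 0, "grip": 10}], "grip_force": 30}}

```text
time: 4.15
tool_pos: [0.4482, -0.0038, 0.0311]
eef_rot: [0.001, -0.258, 0.966, 0.0]
force: [-1.2, 1.0, 4.4]
gripper_width: 0.0172
```

Call:
{"fn": "servo_tool", "kwargs": {"targets": [{"ax": 0, "ay": 0, "az": 0, "dx": 0, "dy": 0, "dz": 0, "grip": 10}, {"ax": 0, "ay": 0, "az": 0, "dx": 0, "dy": 0, "dz": 0, "grip": 10}, {"ax": 0, "ay": 0, "az": 0, "dx": 0, "dy": 0, "dz": 0, "grip": 10}, {"ax": 0, "ay": 0, "az": 0, "dx": 0, "dy": 0, "dz": 0, "grip": 10}]}}

```text
time: 4.48
tool_pos: [0.4482, -0.0038, 0.0311]
eef_rot: [0.001, -0.258, 0.966, 0.0]
force: [-0.6, 1.5, 7.2]
gripper_width: 0.0173
```

```bash
python3 -c "
from h import *
go(.606,.051,.12)
im=get_image('scene');save(im,'s1')"
```

```text
t 4.48 pos [ 0.4482 -0.0038  0.0311] w 0.0173 F [-0.6  1.5  7.2] units [-5.47 -1.05 -2.95]
[[-0.866, -0.499, 0.002], [-0.499, 0.866, 0.001], [-0.002, -0.001, -1.0]] q [ 0.36  0.36 -0.66  0.   -0.54  0.17]
```

View pics/s1.png

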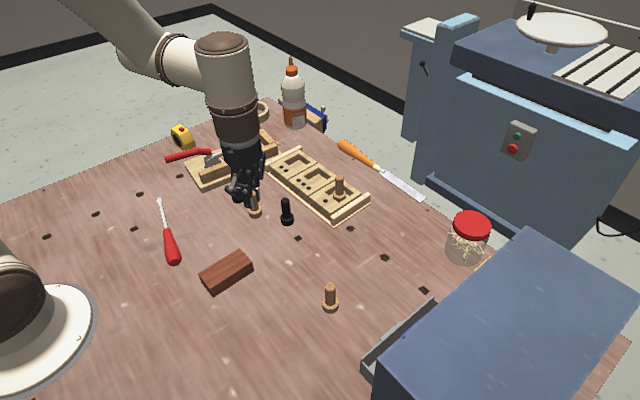

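Call:
{"fn": "servo_tool", "kwargs": {"targets": [{"ax": 0, "ay": 0, "az": 0, "dx": 0, "dy": 0, "dz": -0.5, "grip": 10}, {"ax": 0, "ay": 0, "az": 0, "dx": 0, "dy": 0, "dz": -0.9, "grip": 10}, {"ax": 0, "ay": 0, "az": 0, "dx": 0, "dy": 0, "dz": -0.9, "grip": 10}, {"ax": 0, "ay": 0, "az": 0, "dx": -0.4, "dy": -0.05, "dz": -0.6, "grip": 10}, {"ax": 0, "ay": 0, "az": 0, "dx": -0.9, "dy": -0.2, "dz": 0, "grip": 10}, {"ax": 0, "ay": 0, "az": 0, "dx": -0.9, "dy": -0.2, "dz": 0, "grip": 10}, {"ax": 0, "ay": 0, "az": 0, "dx": -0.9, "dy": -0.2, "dz": 0, "grip": 10}, {"ax": 0, "ay": 0, "az": 0, "dx": -0.9, "dy": -0.2, "dz": 0, "grip": 10}, {"ax": 0, "ay": 0, "az": 0, "dx": -0.9, "dy": -0.2, "dz": 0, "grip": 10}, {"ax": 0, "ay": 0, "az": 0, "dx": -0.57, "dy": 0, "dz": 0, "grip": 10}]}}

```text
time: 5.37
tool_pos: [0.6077, 0.0508, 0.1168]
eef_rot: [0.001, -0.258, 0.966, -0.0]
force: [1.2, -0.2, -0.1]
gripper_width: 0.017
```

Call:
{"fn": "servo_tool", "kwargs": {"targets": [{"ax": 0, "ay": 0, "az": 0, "dx": 0, "dy": 0, "dz": 0, "grip": 10}, {"ax": 0, "ay": 0, "az": 0, "dx": 0, "dy": 0, "dz": 0, "grip": 10}]}}

```text
time: 5.53
tool_pos: [0.6051, 0.0506, 0.1162]
eef_rot: [-0.001, -0.258, 0.966, 0.0]
force: [-0.5, -0.2, -0.6]
gripper_width: 0.0173
```

```bash
python3 -c "
from h import *
go(.606,.051,.044)
im=get_image('wrist');save(im,'w2')
im=get_image('scene');save(im,'s2')
import cv2
cv2.imwrite('pics/s2z.png',cv2.resize(cv2.imread('pics/s2.png')[60:260,180:420],None,fx=3,fy=3))"
```

```text
t 5.53 pos [0.6051 0.0506 0.1162] w 0.0173 F [-0.5 -0.2 -0.6] units [-0.04 -0.01  2.41]
[[-0.867, -0.499, -0.002], [-0.499, 0.867, -0.0], [0.001, 0.001, -1.0]] q [ 0.35  0.46 -0.19 -0.   -0.93  0.17]
```

View pics/w2.png

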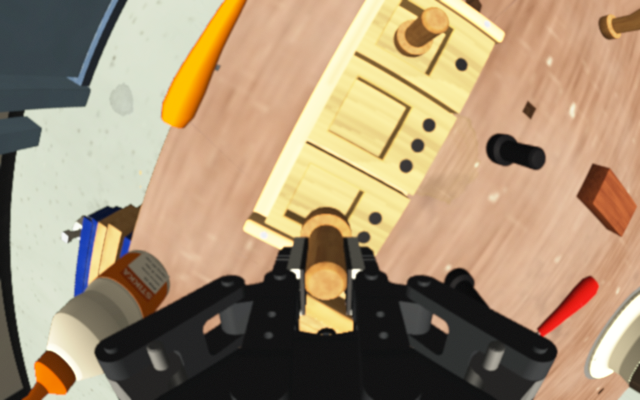

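View pics/s2z.png

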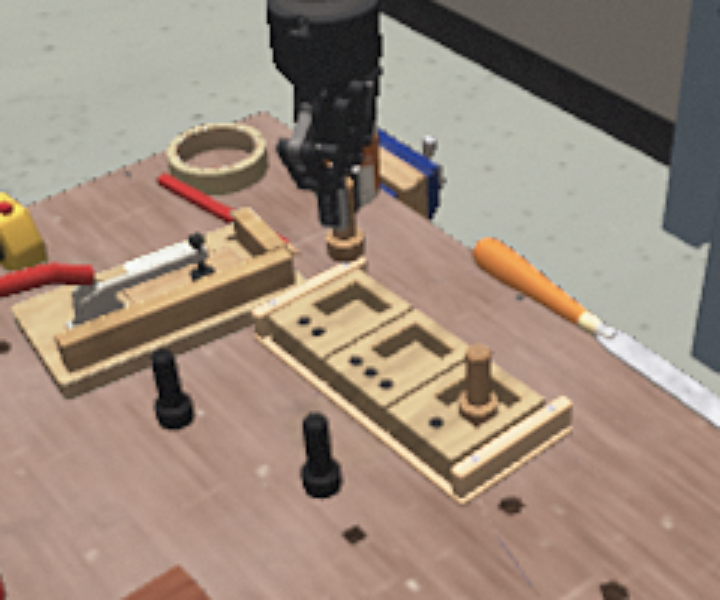

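The dog is held upright over the two-dot pocket (wrist px 250,327). I'll lower it until it just touches and open partially.

Call:
{"fn": "servo_tool", "kwargs": {"targets": [{"ax": 0, "ay": 0, "az": 0, "dx": -0.03, "dy": 0, "dz": 0.5, "grip": 10}, {"ax": 0, "ay": 0, "az": 0, "dx": 0, "dy": 0, "dz": 0.6, "grip": 10}, {"ax": 0, "ay": 0, "az": 0, "dx": 0, "dy": 0, "dz": 0.6, "grip": 10}, {"ax": 0, "ay": 0, "az": 0, "dx": 0, "dy": 0, "dz": 0.4, "grip": 10}, {"ax": 0, "ay": 0, "az": 0, "dx": 0, "dy": 0, "dz": 0.2, "grip": 10}, {"ax": 0, "ay": 0, "az": 0, "dx": 0, "dy": 0, "dz": 0.1, "grip": 10}, {"ax": 0, "ay": 0, "az": 0, "dx": 0, "dy": 0, "dz": 0, "grip": 10}, {"ax": 0, "ay": 0, "az": 0, "dx": 0, "dy": 0, "dz": 0, "grip": 10}]}}

```text
time: 6.3
tool_pos: [0.6063, 0.0509, 0.0459]
eef_rot: [0.001, -0.258, 0.966, -0.0]
force: [0.6, 0.2, -0.1]
gripper_width: 0.017
```

```bash
python3 -c "
from h import *
go(.606,.051,.044)
im=get_image('scene');save(im,'s3')
import cv2
cv2.imwrite('pics/s3z.png',cv2.resize(cv2.imread('pics/s3.png')[60:260,180:420],None,fx=3,fy=3))"
```

```text
t 6.3 pos [0.6063 0.0509 0.0459] w 0.017 F [ 0.6  0.2 -0.1] units [0.01 0.01 0.06]
[[-0.867, -0.499, 0.001], [-0.499, 0.867, 0.0], [-0.001, -0.0, -1.0]] q [ 0.35  0.54 -0.25  0.   -0.77  0.17]
```

View pics/s3z.png

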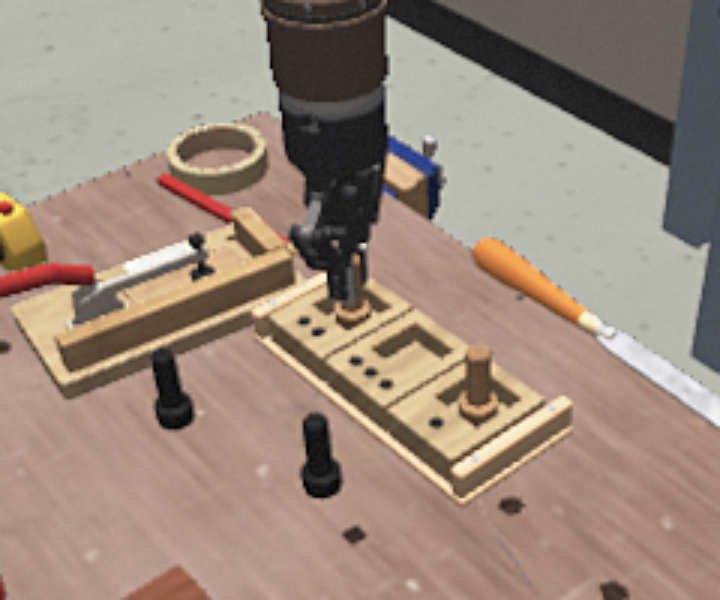

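In the pocket and centred, about 2 mm above contact. I'll lower it a bit more until it touches.

Call:
{"fn": "servo_tool", "kwargs": {"targets": [{"ax": 0, "ay": 0, "az": 0, "dx": 0, "dy": 0, "dz": 0.05, "grip": 10}, {"ax": 0, "ay": 0, "az": 0, "dx": 0, "dy": 0, "dz": 0.05, "grip": 10}, {"ax": 0, "ay": 0, "az": 0, "dx": 0, "dy": 0, "dz": 0, "grip": 10}]}}

```text
time: 6.6
tool_pos: [0.6067, 0.0511, 0.0432]
eef_rot: [0.001, -0.259, 0.966, -0.0]
force: [-1.3, 0.9, 3.8]
gripper_width: 0.0173
```

Contact (about 4 N). Release, then rise.

Call:
{"fn": "servo_tool", "kwargs": {"targets": [{"ax": 0, "ay": 0, "az": 0, "dx": 0, "dy": 0, "dz": 0, "grip": 22}, {"ax": 0, "ay": 0, "az": 0, "dx": 0, "dy": 0, "dz": 0, "grip": 30}, {"ax": 0, "ay": 0, "az": 0, "dx": 0, "dy": 0, "dz": 0, "grip": 45}, {"ax": 0, "ay": 0, "az": 0, "dx": 0, "dy": 0, "dz": 0, "grip": 50}, {"ax": 0, "ay": 0, "az": 0, "dx": 0, "dy": 0, "dz": 0, "grip": 50}, {"ax": 0, "ay": 0, "az": 0, "dx": 0, "dy": 0, "dz": -0.3, "grip": 50}, {"ax": 0, "ay": 0, "az": 0, "dx": 0, "dy": 0, "dz": -0.6, "grip": 50}, {"ax": 0, "ay": 0, "az": 0, "dx": 0, "dy": 0, "dz": -0.9, "grip": 60}, {"ax": 0, "ay": 0, "az": 0, "dx": 0, "dy": 0, "dz": -0.9, "grip": 85}, {"ax": 0, "ay": 0, "az": 0, "dx": 0, "dy": 0, "dz": -0.9, "grip": 85}]}}

```text
time: 7.43
tool_pos: [0.6059, 0.0509, 0.1517]
eef_rot: [-0.0, -0.258, 0.966, -0.0]
force: [0.7, 0.3, 0.1]
gripper_width: 0.0816
```

```bash
python3 -c "
from h import *
go(.424,-.2865,.11)
im=get_image('wrist');save(im,'w4')
im=get_image('scene');save(im,'s4')
import cv2
cv2.imwrite('pics/s4z.png',cv2.resize(cv2.imread('pics/s4.png')[60:260,180:420],None,fx=3,fy=3))"
```

```text
t 7.43 pos [0.6059 0.0509 0.1517] w 0.0816 F [0.7 0.3 0.1] units [10.87 -6.72  1.39]
[[-0.867, -0.499, -0.0], [-0.499, 0.867, -0.0], [0.0, -0.0, -1.0]] q [ 0.35  0.42 -0.15  0.   -1.    0.17]
```

View pics/s4z.png

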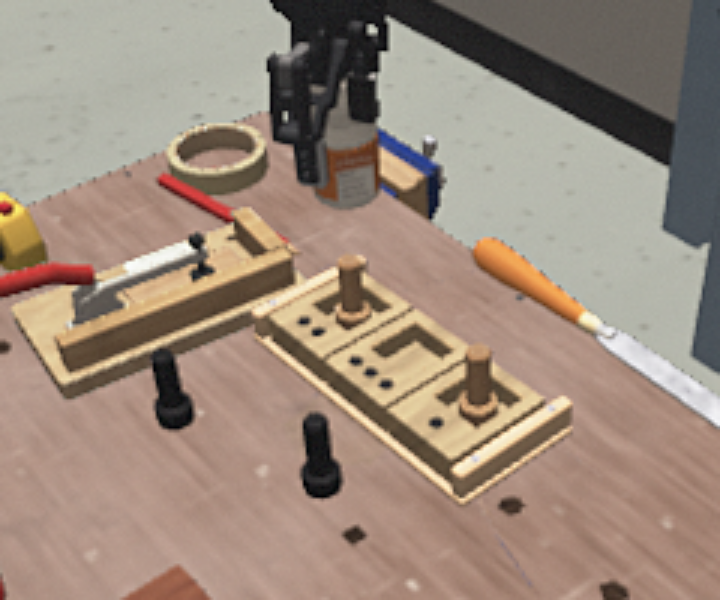

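The first dog stands upright in the two-dot pocket (zoom px 350,290). On to the second dog.

Call:
{"fn": "servo_tool", "kwargs": {"targets": [{"ax": 0, "ay": 0, "az": 0, "dx": 0.5, "dy": -0.3, "dz": 0, "grip": 85}, {"ax": 0, "ay": 0, "az": 0, "dx": 0.9, "dy": -0.56, "dz": 0, "grip": 85}, {"ax": 0, "ay": 0, "az": 0, "dx": 0.9, "dy": -0.56, "dz": 0, "grip": 85}, {"ax": 0, "ay": 0, "az": 0, "dx": 0.9, "dy": -0.56, "dz": 0, "grip": 85}, {"ax": 0, "ay": 0, "az": 0, "dx": 0.9, "dy": -0.56, "dz": 0, "grip": 85}, {"ax": 0, "ay": 0, "az": 0, "dx": 0.9, "dy": -0.56, "dz": 0, "grip": 85}, {"ax": 0, "ay": 0, "az": 0, "dx": 0.9, "dy": -0.56, "dz": 0, "grip": 85}, {"ax": 0, "ay": 0, "az": 0, "dx": 0.9, "dy": -0.56, "dz": 0, "grip": 85}, {"ax": 0, "ay": 0, "az": 0, "dx": 0.9, "dy": -0.56, "dz": 0, "grip": 85}, {"ax": 0, "ay": 0, "az": 0, "dx": 0.9, "dy": -0.56, "dz": 0, "grip": 85}]}}

```text
time: 8.37
tool_pos: [0.4602, -0.218, 0.1496]
eef_rot: [-0.001, -0.258, 0.966, 0.0]
force: [0.6, 0.1, -0.2]
gripper_width: 0.085
```

Call:
{"fn": "servo_tool", "kwargs": {"targets": [{"ax": 0, "ay": 0, "az": 0, "dx": 0.9, "dy": -0.56, "dz": 0.3, "grip": 85}, {"ax": 0, "ay": 0, "az": 0, "dx": 0.9, "dy": -0.56, "dz": 0.5, "grip": 85}, {"ax": 0, "ay": 0, "az": 0, "dx": 0.47, "dy": -0.26, "dz": 0.5, "grip": 85}, {"ax": 0, "ay": 0, "az": 0, "dx": 0, "dy": 0, "dz": 0, "grip": 85}, {"ax": 0, "ay": 0, "az": 0, "dx": 0, "dy": 0, "dz": 0, "grip": 85}]}}

```text
time: 8.78
tool_pos: [0.4222, -0.287, 0.11]
eef_rot: [-0.001, -0.257, 0.966, 0.001]
force: [0.3, 0.1, 1.2]
gripper_width: 0.0849
```

```bash
python3 -c "
from h import *
go(.424,-.2865,.029)
im=get_image('wrist');save(im,'w5')
g=place_of('dog_1_center',im)
for p in g: print(p['score'],p['location'],wworld(im,*p['location'],z=.0325))
"
```

```text
t 8.78 pos [ 0.4222 -0.287   0.11  ] w 0.0849 F [0.3 0.1 1.2] units [-0.07 -0.02  2.7 ]
[[-0.868, -0.497, -0.003], [-0.497, 0.868, 0.001], [0.002, 0.002, -1.0]] q [-0.28  0.32 -0.43 -0.   -0.82  0.8 ]
0.98 [348.9, 166.8] [ 0.48892975 -0.0678295   0.0325    ]
0.54 [355.3, 71.4] [0.61867654 0.07504026 0.0325    ]
```

View pics/w5.png

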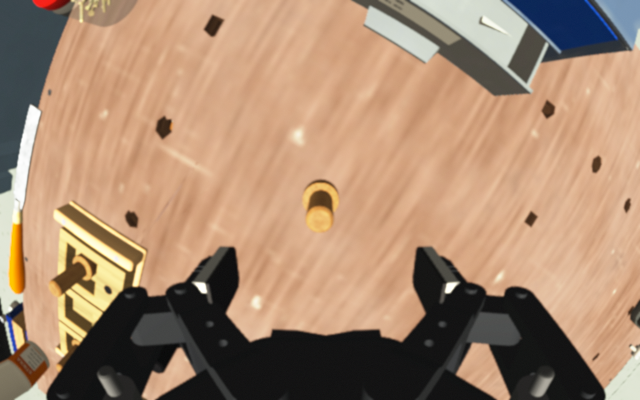

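Call:
{"fn": "servo_tool", "kwargs": {"targets": [{"ax": 0, "ay": 0, "az": 0, "dx": -0.07, "dy": 0, "dz": 0.6, "grip": 85}, {"ax": 0, "ay": 0, "az": 0, "dx": 0, "dy": 0, "dz": 0.8, "grip": 85}, {"ax": 0, "ay": 0, "az": 0, "dx": 0, "dy": 0, "dz": 0.8, "grip": 85}, {"ax": 0, "ay": 0, "az": 0, "dx": 0, "dy": 0, "dz": 0.48, "grip": 85}, {"ax": 0, "ay": 0, "az": 0, "dx": 0, "dy": 0, "dz": 0, "grip": 40}, {"ax": 0, "ay": 0, "az": 0, "dx": 0, "dy": 0, "dz": 0, "grip": 10}, {"ax": 0, "ay": 0, "az": 0, "dx": 0, "dy": 0, "dz": 0, "grip": 10}, {"ax": 0, "ay": 0, "az": 0, "dx": 0, "dy": 0, "dz": 0, "grip": 10}, {"ax": 0, "ay": 0, "az": 0, "dx": 0, "dy": 0, "dz": 0, "grip": 10}, {"ax": 0, "ay": 0, "az": 0, "dx": 0, "dy": 0, "dz": 0, "grip": 10}], "grip_force": 30}}

```text
time: 9.72
tool_pos: [0.4267, -0.2856, 0.0318]
eef_rot: [0.001, -0.258, 0.966, -0.001]
force: [-0.0, 0.2, 2.5]
gripper_width: 0.0167
```

Call:
{"fn": "servo_tool", "kwargs": {"targets": [{"ax": 0, "ay": 0, "az": 0, "dx": 0, "dy": 0, "dz": 0, "grip": 10}, {"ax": 0, "ay": 0, "az": 0, "dx": 0, "dy": 0, "dz": 0, "grip": 10}, {"ax": 0, "ay": 0, "az": 0, "dx": 0, "dy": 0, "dz": 0, "grip": 10}]}}

```text
time: 9.97
tool_pos: [0.4267, -0.2856, 0.0317]
eef_rot: [0.001, -0.258, 0.966, -0.001]
force: [-0.2, 1.7, 6.2]
gripper_width: 0.017
```

Call:
{"fn": "servo_tool", "kwargs": {"targets": [{"ax": 0, "ay": 0, "az": 0, "dx": 0, "dy": 0, "dz": -0.5, "grip": 10}, {"ax": 0, "ay": 0, "az": 0, "dx": 0, "dy": 0, "dz": -0.9, "grip": 10}, {"ax": 0, "ay": 0, "az": 0, "dx": 0, "dy": 0, "dz": -0.9, "grip": 10}, {"ax": 0, "ay": 0, "az": 0, "dx": 0, "dy": 0, "dz": -0.9, "grip": 10}, {"ax": 0, "ay": 0, "az": 0, "dx": 0, "dy": 0, "dz": -0.3, "grip": 10}, {"ax": 0, "ay": 0, "az": 0, "dx": 0, "dy": 0, "dz": 0, "grip": 10}, {"ax": 0, "ay": 0, "az": 0, "dx": 0, "dy": 0, "dz": 0, "grip": 10}]}}

```text
time: 10.55
tool_pos: [0.4253, -0.2852, 0.1351]
eef_rot: [0.0, -0.258, 0.966, 0.0]
force: [-0.4, -0.4, -0.9]
gripper_width: 0.0171
```

```bash
python3 -c "
from h import *
go(.6085,-.0235,.13)
im=get_image('wrist');save(im,'w6')
"
```

```text
t 10.55 pos [ 0.4253 -0.2852  0.1351] w 0.0171 F [-0.4 -0.4 -0.9] units [-9.64  4.52  0.18]
[[-0.867, -0.498, -0.0], [-0.498, 0.867, 0.001], [-0.0, 0.001, -1.0]] q [-0.27  0.29 -0.4  -0.   -0.88  0.8 ]
```

View pics/w6.png

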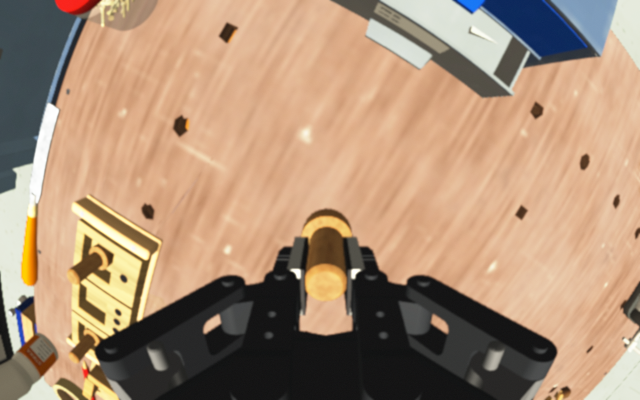

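Call:
{"fn": "servo_tool", "kwargs": {"targets": [{"ax": 0, "ay": 0, "az": 0, "dx": -0.4, "dy": 0.19, "dz": 0, "grip": 10}, {"ax": 0, "ay": 0, "az": 0, "dx": -0.8, "dy": 0.375, "dz": 0, "grip": 10}, {"ax": 0, "ay": 0, "az": 0, "dx": -0.8, "dy": 0.375, "dz": 0, "grip": 10}, {"ax": 0, "ay": 0, "az": 0, "dx": -0.8, "dy": 0.375, "dz": 0, "grip": 10}, {"ax": 0, "ay": 0, "az": 0, "dx": -0.8, "dy": 0.375, "dz": 0, "grip": 10}, {"ax": 0, "ay": 0, "az": 0, "dx": -0.8, "dy": 0.375, "dz": 0, "grip": 10}, {"ax": 0, "ay": 0, "az": 0, "dx": -0.8, "dy": 0.375, "dz": 0, "grip": 10}, {"ax": 0, "ay": 0, "az": 0, "dx": -0.8, "dy": 0.375, "dz": 0, "grip": 10}, {"ax": 0, "ay": 0, "az": 0, "dx": -0.8, "dy": 0.375, "dz": 0, "grip": 10}, {"ax": 0, "ay": 0, "az": 0, "dx": -0.8, "dy": 0.375, "dz": 0, "grip": 10}]}}

```text
time: 11.43
tool_pos: [0.5694, -0.0778, 0.133]
eef_rot: [-0.002, -0.258, 0.966, 0.0]
force: [0.9, 0.0, -0.3]
gripper_width: 0.0173
```

Call:
{"fn": "servo_tool", "kwargs": {"targets": [{"ax": 0, "ay": 0, "az": 0, "dx": -0.8, "dy": 0.375, "dz": 0, "grip": 10}, {"ax": 0, "ay": 0, "az": 0, "dx": -0.8, "dy": 0.375, "dz": 0, "grip": 10}, {"ax": 0, "ay": 0, "az": 0, "dx": -0.44, "dy": 0.2, "dz": 0, "grip": 10}, {"ax": 0, "ay": 0, "az": 0, "dx": 0, "dy": 0, "dz": 0, "grip": 10}, {"ax": 0, "ay": 0, "az": 0, "dx": 0, "dy": 0, "dz": 0, "grip": 10}, {"ax": 0, "ay": 0, "az": 0, "dx": 0, "dy": 0, "dz": 0, "grip": 10}]}}

```text
time: 11.93
tool_pos: [0.6076, -0.0245, 0.1343]
eef_rot: [-0.002, -0.258, 0.966, 0.0]
force: [-0.8, 0.0, 0.0]
gripper_width: 0.0169
```

```bash
python3 -c "
from h import *
go(.6085,-.0235,.046)
im=get_image('wrist');save(im,'w7')
"
```

```text
t 11.93 pos [ 0.6076 -0.0245  0.1343] w 0.0169 F [-0.8  0.   0. ] units [-0.05  0.01  2.94]
[[-0.867, -0.498, -0.003], [-0.498, 0.867, -0.0], [0.003, 0.001, -1.0]] q [ 0.23  0.44 -0.16 -0.   -0.97  0.3 ]
```

View pics/w7.png

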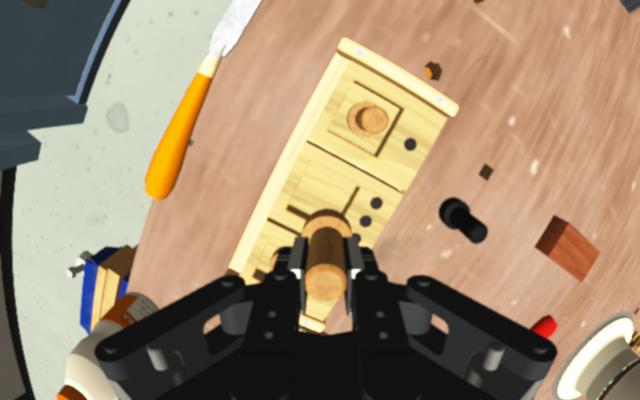

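Call:
{"fn": "servo_tool", "kwargs": {"targets": [{"ax": 0, "ay": 0, "az": 0, "dx": -0.04, "dy": 0, "dz": 0.6, "grip": 10}, {"ax": 0, "ay": 0, "az": 0, "dx": 0, "dy": 0, "dz": 0.7, "grip": 10}, {"ax": 0, "ay": 0, "az": 0, "dx": 0, "dy": 0, "dz": 0.6, "grip": 10}, {"ax": 0, "ay": 0, "az": 0, "dx": 0, "dy": 0, "dz": 0.6, "grip": 10}, {"ax": 0, "ay": 0, "az": 0, "dx": 0, "dy": 0, "dz": 0.3, "grip": 10}, {"ax": 0, "ay": 0, "az": 0, "dx": 0, "dy": 0, "dz": 0.15, "grip": 10}, {"ax": 0, "ay": 0, "az": 0, "dx": 0, "dy": 0, "dz": 0.05, "grip": 10}, {"ax": 0, "ay": 0, "az": 0, "dx": 0, "dy": 0, "dz": 0, "grip": 10}, {"ax": 0, "ay": 0, "az": 0, "dx": 0, "dy": 0, "dz": 0, "grip": 10}]}}

```text
time: 12.73
tool_pos: [0.6107, -0.0232, 0.0467]
eef_rot: [0.001, -0.258, 0.966, -0.0]
force: [-1.1, 0.4, 0.2]
gripper_width: 0.0168
```

```bash
python3 -c "
from h import *
go(.6085,-.0235,.043)
im=get_image('scene');save(im,'s8')
import cv2
cv2.imwrite('pics/s8z.png',cv2.resize(cv2.imread('pics/s8.png')[60:260,180:420],None,fx=3,fy=3))"
```

```text
t 12.73 pos [ 0.6107 -0.0232  0.0467] w 0.0168 F [-1.1  0.4  0.2] units [0.07 0.03 0.12]
[[-0.867, -0.499, 0.002], [-0.499, 0.867, 0.0], [-0.002, -0.001, -1.0]] q [ 0.23  0.54 -0.25  0.   -0.78  0.3 ]
```

View pics/s8z.png

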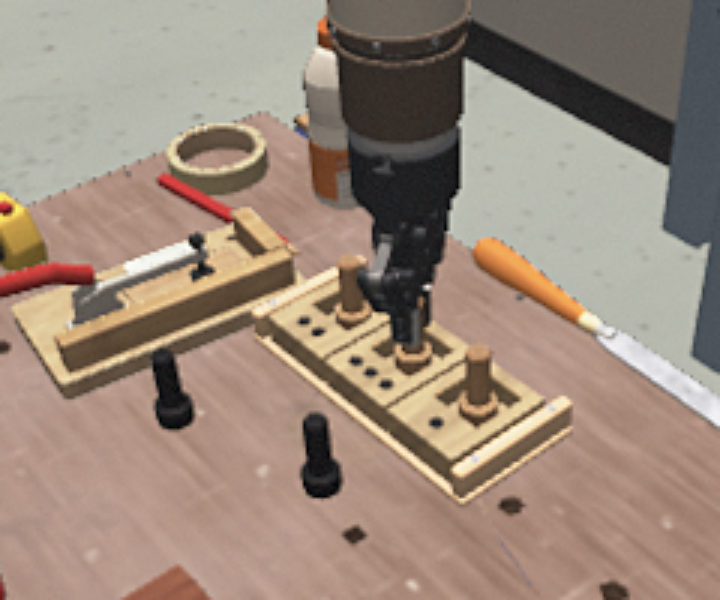

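Call:
{"fn": "servo_tool", "kwargs": {"targets": [{"ax": 0, "ay": 0, "az": 0, "dx": 0.05, "dy": 0, "dz": 0.06, "grip": 10}, {"ax": 0, "ay": 0, "az": 0, "dx": 0, "dy": 0, "dz": 0.05, "grip": 10}, {"ax": 0, "ay": 0, "az": 0, "dx": 0, "dy": 0, "dz": 0, "grip": 10}]}}

```text
time: 13.03
tool_pos: [0.6091, -0.0238, 0.0438]
eef_rot: [0.001, -0.259, 0.966, -0.0]
force: [-2.2, -0.3, 5.3]
gripper_width: 0.0168
```

Call:
{"fn": "servo_tool", "kwargs": {"targets": [{"ax": 0, "ay": 0, "az": 0, "dx": 0, "dy": 0, "dz": 0, "grip": 22}, {"ax": 0, "ay": 0, "az": 0, "dx": 0, "dy": 0, "dz": 0, "grip": 30}, {"ax": 0, "ay": 0, "az": 0, "dx": 0, "dy": 0, "dz": 0, "grip": 45}, {"ax": 0, "ay": 0, "az": 0, "dx": 0, "dy": 0, "dz": 0, "grip": 50}, {"ax": 0, "ay": 0, "az": 0, "dx": 0, "dy": 0, "dz": 0, "grip": 50}, {"ax": 0, "ay": 0, "az": 0, "dx": 0, "dy": 0, "dz": -0.3, "grip": 50}, {"ax": 0, "ay": 0, "az": 0, "dx": 0, "dy": 0, "dz": -0.6, "grip": 50}, {"ax": 0, "ay": 0, "az": 0, "dx": 0, "dy": 0, "dz": -0.9, "grip": 50}, {"ax": 0, "ay": 0, "az": 0, "dx": 0, "dy": 0, "dz": -0.9, "grip": 50}, {"ax": 0, "ay": 0, "az": 0, "dx": 0, "dy": 0, "dz": -0.9, "grip": 50}]}}

```text
time: 13.87
tool_pos: [0.6085, -0.024, 0.152]
eef_rot: [-0.0, -0.258, 0.966, -0.0]
force: [0.5, 1.3, -0.3]
gripper_width: 0.0502
```

Call:
{"fn": "servo_tool", "kwargs": {"targets": [{"ax": 0, "ay": 0, "az": 0, "dx": 0, "dy": 0, "dz": -0.6, "grip": 50}, {"ax": 0, "ay": 0, "az": 0, "dx": 0, "dy": 0, "dz": 0, "grip": 50}, {"ax": 0, "ay": 0, "az": 0, "dx": 0, "dy": 0, "dz": 0, "grip": 50}, {"ax": 0, "ay": 0, "az": 0, "dx": 0, "dy": 0, "dz": 0, "grip": 50}]}}

```text
time: 14.2
tool_pos: [0.6079, -0.0239, 0.1679]
eef_rot: [-0.001, -0.258, 0.966, 0.0]
force: [0.3, 0.2, -1.0]
gripper_width: 0.05
```

```bash
python3 -c "
from h import *
go(.6085,-.0235,.15)
im=get_image('scene');save(im,'s9')
K=im['mtx'];R=Ro.from_quat(np.roll(im['rotation'],-1)).as_matrix()
rr,cc=np.mgrid[0:400,0:640];d=im['z_map'];P=np.stack([(cc-K[0,2])/K[0,0]*d,-(rr-K[1,2])/K[1,1]*d,-d],-1)@R.T+im['eye']
for x,y in((.606,.051),(.6085,-.0235),(.611,-.098)):
    m=(np.hypot(P[...,0]-x,P[...,1]-y)<.02)&(abs(P[...,2]-.077)<.006);print(x,y,m.sum(),P[m].mean(0).round(4))
cv2.imwrite('pics/s9z.png',cv2.resize(cv2.imread('pics/s9.png')[60:260,180:420],None,fx=3,fy=3))"
```

```text
t 14.2 pos [ 0.6079 -0.0239  0.1679] w 0.05 F [ 0.3  0.2 -1. ] units [-0.02  0.    0.6 ]
[[-0.867, -0.499, -0.001], [-0.499, 0.867, 0.0], [0.001, 0.001, -1.0]] q [ 0.23  0.41 -0.12 -0.   -1.04  0.3 ]
0.606 0.051 37 [0.6049 0.0472 0.0759]
0.6085 -0.0235 42 [ 0.6063 -0.0263  0.0758]
0.611 -0.098 49 [ 0.6096 -0.0995  0.076 ]
```

View pics/s9z.png

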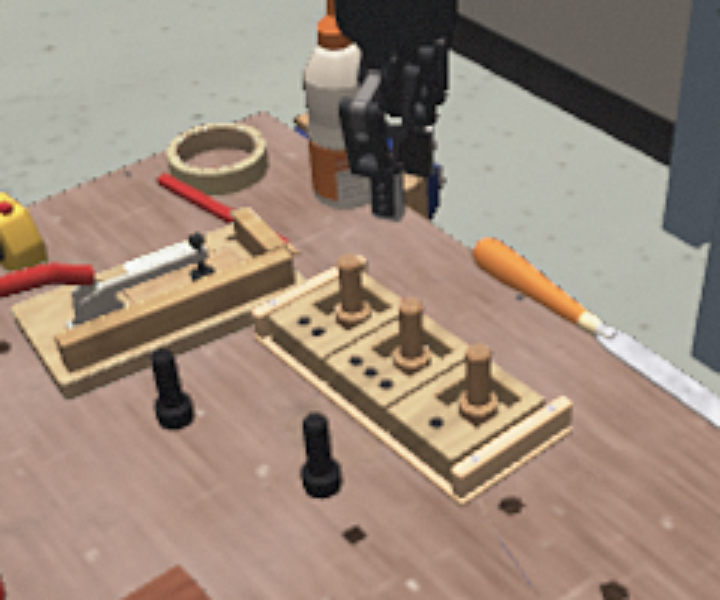

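Both dogs stand upright in their pockets (zoom px 350,290 and 411,335). Their tops match the fixed dog's height, and the gripper is clear.

```bash
python3 -c "
from cell import *
print(finish_job())"
```

```text
the job is handed in; nothing more can be done
None
```

I put one wooden bench dog in the two-dot pocket, then the other in the three-dot pocket. I let go of both and handed the job in at about 14.3 s of the 45 s allowed.

- **Last picture:** both dogs stand upright, within about 4 mm of their pocket centres. Their tops measure 76 mm above the bench, the same as the fixed one-dot dog. The gripper was clear above them at 50 mm open.
- **Forces:** the force readings after each move never went above about 7 N.
- **Disagreements:** the trained networks also scored the black look-alikes as dogs. In the first pictures they missed the second wooden dog, and in the scene camera they put one pocket in the wrong place. I used the pictures, depth and dot positions instead. The top and scene cameras differed by about 2 mm.
- **No check failed:** the hand-in reports no verdict, so I have no confirmation beyond these checks.

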